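# Pack up the mortar sampling kit

## Robot

A 6-joint arm with a two-finger parallel gripper is mounted at the origin on the work surface. World frame = base frame: x ahead of the robot, y to its left, z up, the work surface at z = 0. Lengths are in mm, angles in degrees, forces in N, time in s.
With the tool pointing down it reaches from about 300 to 850 mm from the base axis. Payload 4.2 kg.
Tool frame: the origin (TCP) lies at the very end of the fingers, on their centre line; the grasp point (between the pads) lies 19 mm behind it; z points along the fingers, x is the direction in which the jaws open and shut, and the axes are right-handed (so a half turn about z gives the same grasp; the last joint's range is limited). The gripper opens to 91 mm and grips with 3 to 60 N. Pads are 32 mm wide; open, the fingers measure 118 mm over their backs; the gripper's body (76 mm by 178 mm) begins 60 mm behind the grasp point.
Start: joints at [69.156, 18.312, 89.639, -0, 72.044, -1.146], TCP at [193.817, 541.367, 213.976] pointing down, gripper open.
Joint ranges: [-177.97, 177.97], [-48.28, 115.42], [12.27, 149.76], [-77.06, 257.06], [2.81, 150.46], [-146.56, 146.56]. Speed limits (degrees/s): [147.25, 147.25, 180, 180, 180, 180].

## Interface

Orientations are given as [roll, pitch, yaw] about the fixed x, y, z axes, in that order (R = Rz(yaw) Ry(pitch) Rx(roll)).
In Python, from workcell import env gives the robot as it stands.
- The arm moves only by the tool servo_tool, never from a script. Its argument "plan" is a list of rows, each a list of 3 entries, a list of its own where there are three numbers: the turn, a rotation vector about the tool's x, y, z in degrees, then the shift along the tool's x, y, z in mm, then the finger opening in mm, from 0 to 91.2. In form: [[[ax, ay, az], [dx, dy, dz], claw], ...]. A call has exactly 10 rows; each row shifts and turns the pose as measured when the row begins, along the tool's axes as they then stand; what a row does not reach is not made up. A row lasts 1/8 s, in which the tool goes at most 62.5 mm and 10.7 degrees, less where a joint would pass 70% of its speed; a pose out of reach is approached as far as the arm can. A call with a gripper value outside its range is refused whole. The fingers move at their own pace and stop on an object; "squeeze" is the grip in N (left out, the last holds). Time passes only in rows, so rows that do not move let the fingers close, or fill a call up. It gives the time, the measured TCP pose, the force and the opening at its end, in the units of the state.
- env.state(): the state, without advancing time (a new reading comes with each control period).
- env.grab_frame(name): name is "scene" or "side" or "wrist"; returns a dict with "pixels" (400x640x3 uint8, red, green, blue), "intrinsics" (3x3 intrinsics, pixels), "eye" and "attitude" of the camera in the world. Camera axes: x right, y up, looking along -z (the intrinsics and any distortion apply to the point x, -y, -z); pixel columns grow to the right and rows downward; lengths in mm; the calibration is good to about 2 mm. A picture is of the moment at which its call begins. There is no depth.
- env.job_done(): hands the job in, once; it reports no verdict.
The state is a dict: "time_s": time; "qpos": joint angles; "qvel": joint speeds; "effort": joint torques, N m; "ee_pos": TCP position; "ee_rot": TCP orientation; "force": force on the tool from outside, world axes, zero at the start; "torque": the same for the moment, N m; "gripper_width": finger opening in mm.
Only numpy, scipy, OpenCV 4.12 (cv2) and the standard library are available. Lean on these libraries where they do the work, as an engineer would, in place of code of your own. Each camera call takes 0.05 s, during which the arm holds its last target.

## Task

Pack up the mortar sampling kit: nest the three open white measures in the shallow round black tray, one at a time from the widest to the narrowest, letting go of each before fetching the next. Stand the wooden tamper, foot down, in the empty bay of the small wooden mould box whose other bay is cast full of grey mortar. Leave the two lidded white pots and the grey mortar cylinder where they are.

Things in the scene. Friction and masses are not known exactly. Their poses are not given: they have to be found in the camera images.
- wide_c (a point): Widest open measure: white plastic, straight round pot, 68 mm outside diameter, 62 mm inside, 54 mm high, floor 8 mm thick, 90 g. The point is its centre, 27 mm above its underside; z up through the mouth. It is gripped across the outside near the rim.
- middle_c (a point): Middle open measure: white plastic, 48 mm outside diameter, 42 mm inside, 90 mm high, floor 8 mm thick, 80 g. The point is its centre, 45 mm above its underside; z up. Standing in the widest one, it sticks out 44 mm above that one's rim, so grip it near its own rim.
- slim_c (a point): Narrowest open measure: white plastic tube with a floor, 28 mm outside diameter, 23 mm inside, 126 mm high, floor 8 mm thick, 60 g. The point is its centre, 63 mm above its underside; z up. Standing in the middle one, it sticks out 44 mm above that one's rim.
- tamper_c (a point): Wooden hand tamper standing on its foot, 86 mm high, 100 g: round foot 38 mm in diameter and 14 mm thick, stem 18 mm in diameter, knob 32 mm in diameter and 30 mm tall at the top (from 56 to 86 mm above the underside). The point is its centre, 43 mm above the underside; z up through the knob. Grip the knob.
- tray: Shallow round black plastic tray, fixed: 120 mm outside diameter, floor 108 mm across, rim 22 mm high, floor 5 mm thick. Origin: centre of its underside, on the table; z up.
- bay (a point): The empty bay of the small wooden two-bay mould box, which is fixed (the larger boxes at the table edge, both bays empty, are not used). The box is 132 x 70 mm and 36 mm high; each bay is 54 x 54 mm, the wall between is 8 mm thick. The point is the centre of the empty bay's floor, 6 mm above the table; z up, x points along the box away from the other bay, which is cast full of grey mortar. The full bay's centre is 62 mm away along -x.
- lid_low_c (a point): Bystander. Low white pot with its lid on, 70 mm across the lid, 58 mm high, 250 g. The point is its centre, 29 mm above its underside.
- lid_tall_c (a point): Bystander. Tall white pot with its lid on, 56 mm across the lid, 88 mm high, 250 g. The point is its centre, 44 mm above its underside.
- mortar_c (a point): Bystander. Solid grey mortar cylinder, 50 mm in diameter, 55 mm high, 240 g. The point is its centre, 27.5 mm above its underside.

How it is judged:
By the outcome, as a careful person would: the job done as asked, in the order asked, and still so for the second after the job is handed in, with the robot touching nothing.
It also fails if it takes over 120 s, if anything falls off the work surface, if the arm or the gripper's body presses on something with over 40 N, if the wrist force passes 120 N, or if a joint passes its speed limit or range.

## Working session

There is one attempt and no reset: what is moved stays moved. The work goes in short steps, Python scripts to look and compute and a tool call to move; the robot and the scene stay as the last step left them, time stands still between calls to the robot, and variables do not carry over. Pictures are saved under pics/ and viewed, and the job is handed in when it is done.

Besides the shell and the picture viewer there is one more tool, called after "Emit:" in YAML: its name, and indented under it one key for each argument. servo_tool: Moves the arm, as the interface text tells. Its arguments: {"type":"object","properties":{"plan":{"type":"array"},"squeeze":{"type":"number"}},"required":["plan"]}

```bash
ls; mkdir -p pics
cat > h.py <<'E'
import numpy as np, cv2
from workcell import env
def grab(name,fn=None):
    f=env.grab_frame(name)
    if fn: cv2.imwrite('pics/'+fn,cv2.cvtColor(f['pixels'],cv2.COLOR_RGB2BGR))
    return f
E
python3 - <<'E'
from h import *
print(env.state())
for n in ['scene','side','wrist']:
    f=grab(n,n+'0.png'); print(n,{k:v for k,v in f.items() if k!='pixels'})
E
```

```text
pics
{'time_s': 0.0, 'qpos': array([ 6.91551805e+01,  1.83510414e+01,  8.97074390e+01, -1.54957221e-03,
        7.20444070e+01, -1.14636099e+00]), 'qvel': array([ 0.01005631, -0.01055127,  0.05233457,  0.01293757,  0.09010743,
        0.08499852]), 'effort': array([-2.55044310e-03, -4.12472999e+01, -2.31964248e+01,  7.23943161e-02,
        4.57687641e-02, -1.53060646e-04]), 'ee_pos': array([193.64194489, 540.86105663, 213.11930625]), 'ee_rot': array([-1.79999415e+02,  1.02896253e-01,  7.03020211e+01]), 'force': array([ 0.82135499, -0.44015047,  0.20008918]), 'torque': array([-0.00843037,  0.04353097, -0.04706584]), 'gripper_width': 91.78689543874678}
scene {'intrinsics': array([[453.67805697,   0.        , 321.27823457],
       [  0.        , 453.67805697, 199.95852768],
       [  0.        ,   0.        ,   1.        ]]), 'eye': array([1298.62524826,  299.76053945,  696.22030315]), 'attitude': array([ 53.27472331,   0.38280743, 111.03837443])}
side {'intrinsics': array([[466.80465748,   0.        , 308.02331623],
       [  0.        , 466.80465748, 192.30728813],
       [  0.        ,   0.        ,   1.        ]]), 'eye': array([ 466.97813804, -786.28464837,  703.26270053]), 'attitude': array([49.99480506,  1.32331887, -6.93446561])}
wrist {'intrinsics': array([[335.39070939,   0.        , 327.57387807],
       [  0.        , 335.39070939, 200.04538433],
       [  0.        ,   0.        ,   1.        ]]), 'eye': array([117.01353628, 567.97282004, 383.66399432]), 'attitude': array([-16.89062429,   0.10550563,  70.19541965])}
```

View pics/scene0.png

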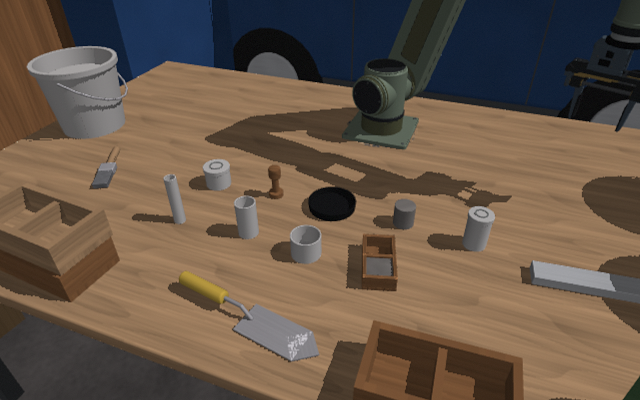

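View pics/side0.png

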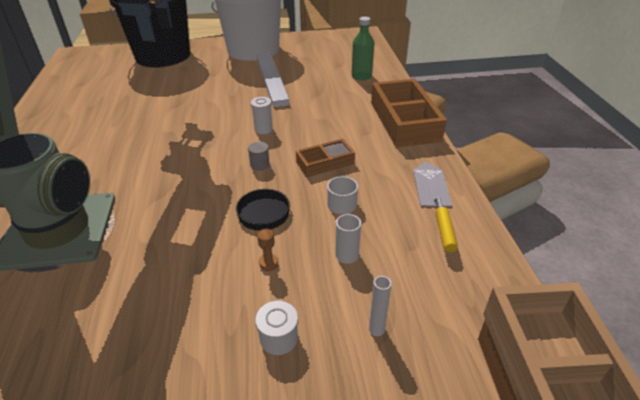

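View pics/wrist0.png

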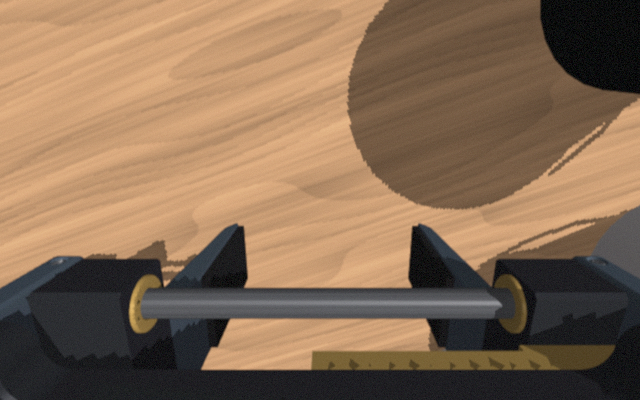

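The scene view shows slim (174,200), middle (246,217), wide (306,244), tamper (275,183), tray (332,204), box (380,262, its grey bay at 380,268). The side view shows the same at slim (380,305), middle (348,238), wide (343,195), tamper (267,250), tray (263,210), box (325,157). I'll enlarge both around the objects.

Run:
```python
import cv2
a=cv2.imread('pics/scene0.png')[145:300,150:420]; cv2.imwrite('pics/sc_z.png',cv2.resize(a,None,fx=2.9,fy=2.9,interpolation=cv2.INTER_CUBIC))
a=cv2.imread('pics/side0.png')[130:350,220:420]; cv2.imwrite('pics/si_z.png',cv2.resize(a,None,fx=2.7,fy=2.7,interpolation=cv2.INTER_CUBIC))
```

```text
(no output)
```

View pics/sc_z.png

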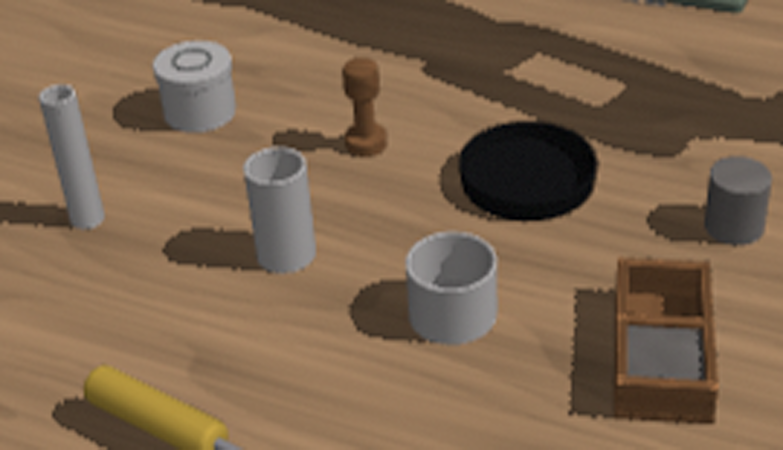

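View pics/si_z.png

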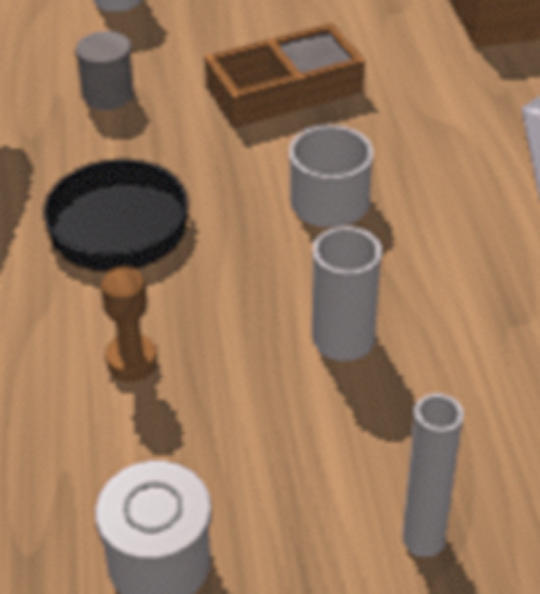

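```bash
cat >> h.py <<'E'
from scipy.spatial.transform import Rotation as Rn
def ray(f,p):
    K=f['intrinsics']; R=Rn.from_euler('xyz',f['attitude'],degrees=True).as_matrix()
    d=np.array([(p[0]-K[0,2])/K[0,0],-(p[1]-K[1,2])/K[1,1],-1.]); d=R@d
    return np.array(f['eye']),d/np.linalg.norm(d)
def plane(f,p,z):
    o,d=ray(f,p); return o+d*(z-o[2])/d[2]
def tri(*fp):
    A=np.zeros((3,3));b=np.zeros(3);L=[]
    for f,p in fp:
        o,d=ray(f,p);P=np.eye(3)-np.outer(d,d);A+=P;b+=P@o;L.append((o,P))
    x=np.linalg.solve(A,b); return x,[round(float(np.linalg.norm(P@(x-o))),1) for o,P in L]
def proj(f,X):
    K=f['intrinsics']; R=Rn.from_euler('xyz',f['attitude'],degrees=True).as_matrix()
    c=R.T@(np.array(X)-f['eye']); c=c/-c[2]; return K[0,0]*c[0]+K[0,2],-K[1,1]*c[1]+K[1,2]
E
python3 - <<'E'
from h import *
np.set_printoptions(precision=1,suppress=True)
s=grab('scene');d=grab('side')
S=dict(slim=(58,93),mid=(276,165),wide=(451,259),tray=(528,167),knob=(361,68),lidlow=(194,62),mort=(739,172),boxc=(664,319))
D=dict(slim=(437,412),mid=(347,250),wide=(331,151),tray=(117,210),knob=(123,282),lidlow=(153,508),mort=(105,48),boxc=(284,62))
for k in S:
    a=(S[k][0]/2.9+150-.3,S[k][1]/2.9+145-.3);b=(D[k][0]/2.7+220-.3,D[k][1]/2.7+130-.3)
    print(k,*tri((s,a),(d,b)))
# box top corners on z=36
for f,pts,sc,o in ((s,[(617,262),(710,262),(714,385),(616,383)],2.9,(150,145)),(d,[(206,66),(332,27),(363,62),(233,98)],2.7,(220,130))):
    print([plane(f,(p[0]/sc+o[0]-.3,p[1]/sc+o[1]-.3),36)[:2].round(1) for p in pts])
E
```

```text
slim [ 623.8 -333.3  124.4] [0.6, 0.6]
mid [ 605.7 -154.8   87.8] [0.9, 0.9]
wide [622.7  -2.5  52.7] [0.7, 0.7]
tray [445.3  -5.1  13. ] [0.1, 0.1]
knob [ 447.9 -158.2   81.4] [0.0, 0.0]
lidlow [ 454.7 -326.    53.7] [0.8, 0.8]
mort [445.2 173.9  53.8] [1.4, 1.4]
boxc [607.7 157.8  31.6] [1.1, 1.1]
[array([563.1, 109.3]), array([538.3, 175.4]), array([661.7, 208.2]), array([683.5, 145.1])]
[array([536. , 154.8]), array([660.8, 200. ]), array([678.5, 139.1]), array([554.7, 102.6])]
```

Emit:
servo_tool:
  plan:
    - [[0,0,10],[0,50,-5],91]
    - [[0,0,10],[0,50,-5],91]
    - [[0,0,10],[0,50,-5],91]
    - [[0,0,10],[0,50,-5],91]
    - [[0,0,10],[0,50,-5],91]
    - [[0,0,10],[0,50,0],91]
    - [[0,0,10],[0,50,0],91]
    - [[0,0,0],[40,50,0],91]
    - [[0,0,0],[40,40,0],91]
    - [[0,0,0],[40,20,0],91]
  squeeze: 15

```text
time_s: 1.5
ee_pos: [523.7, 167.7, 238.6]
ee_rot: [180.0, -0.1, -1.7]
force: [0.1, 0.5, -0.5]
gripper_width: 91.0
```

Emit:
servo_tool:
  plan:
    - [[0,0,-1.7],[20,30,0],91]
    - [[0,0,0],[20,30,0],91]
    - [[0,0,0],[20,30,0],91]
    - [[0,0,0],[20,30,0],91]
    - [[0,0,0],[10,25,0],91]
    - [[0,0,0],[6,15,0],91]
    - [[0,0,0],[3,5,0],91]
    - [[0,0,0],[0,2,0],91]
    - [[0,0,0],[0,0,0],91]
    - [[0,0,0],[0,0,0],91]

```text
time_s: 2.75
ee_pos: [625.8, -5.8, 236.9]
ee_rot: [-179.9, 0.1, -0.1]
force: [0.2, 0.5, 0.7]
gripper_width: 91.2
```

Run:
```python
from h import *
f=grab('wrist','w1.png'); st=env.state(); print(st['ee_pos'],st['ee_rot'],f['eye'],f['attitude'])
print(proj(f,(622.7,-2.5,54)),proj(f,(445,-5,22)))
```

```text
[625.78846448  -5.79852948 236.91239214] [-1.79924751e+02  8.93763926e-02 -9.03693979e-02] [626.69739175  75.14265041 407.44896182] [-1.67639517e+01 -1.12703741e-03 -1.99712807e-01]
(np.float64(324.1033869919804), np.float64(174.40095845404355)) (np.float64(172.4925225296749), np.float64(171.1265647124357))
```

View pics/w1.png

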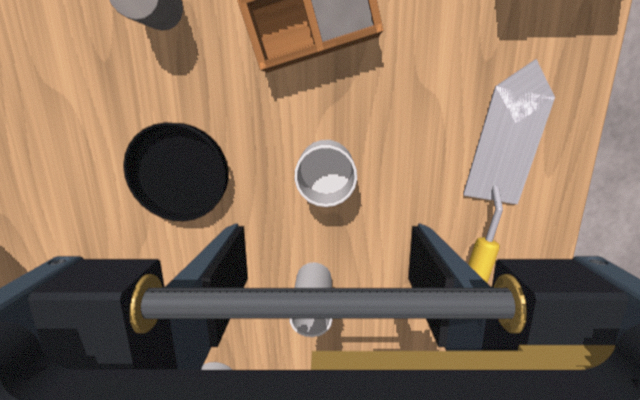

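The wrist view shows the wide measure's rim at (326,175), the tray at (176,171) and the box at top (313,20), with the middle measure behind the gripper rod. Fitting ellipses next.

Run:
```python
from h import *
f=grab('wrist'); im=f['pixels']; hsv=cv2.cvtColor(im,cv2.COLOR_RGB2HSV)
m=((hsv[...,1]<50)&(hsv[...,2]>110)).astype(np.uint8)*255
roi=np.zeros_like(m); roi[130:220,280:375]=255
c=max(cv2.findContours(m&roi,cv2.RETR_EXTERNAL,cv2.CHAIN_APPROX_NONE)[0],key=cv2.contourArea)
print('white',cv2.boundingRect(c),cv2.fitEllipse(c))
# bright rim
m=((hsv[...,1]<50)&(hsv[...,2]>200)).astype(np.uint8)*255
b=m&roi; print('hist',np.percentile(hsv[130:220,280:375,2],[5,50,80,95]))
v=((hsv[...,2]<45)).astype(np.uint8)*255; roi=np.zeros_like(v); roi[110:230,110:236]=255
c=max(cv2.findContours(v&roi,cv2.RETR_EXTERNAL,cv2.CHAIN_APPROX_NONE)[0],key=cv2.contourArea)
e=cv2.fitEllipse(c); print('tray',e,plane(f,e[0],22),plane(f,e[0],11))
a=im[120:230,100:380]; cv2.imwrite('pics/w1z.png',cv2.resize(a[...,::-1],None,fx=2.8,fy=2.8,interpolation=cv2.INTER_CUBIC))
```

```text
white (295, 140, 62, 67) ((325.55694580078125, 173.58428955078125), (61.1444206237793, 66.34601593017578), 177.61123657226562)
hist [112. 199. 215. 225.]
tray ((175.78746032714844, 170.9796905517578), (93.43453216552734, 104.983642578125), 118.01741027832031) [448.88408263  -4.82507692  22.        ] [443.81006458  -7.10744834  11.        ]
```

View pics/w1z.png

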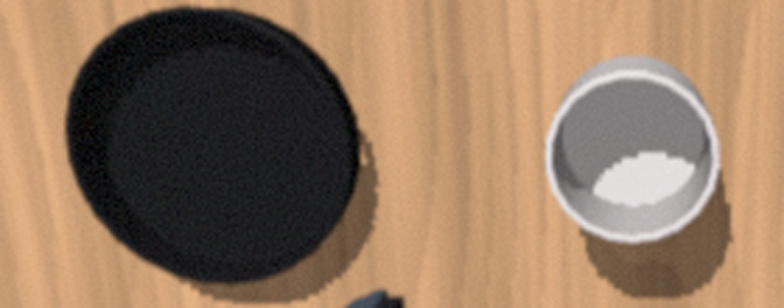

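Run:
```python
from h import *
f=grab('wrist'); print(plane(f,(325.6,175.2),54), plane(f,(325.6,175.2),54-2))
s,=[grab('scene')]
```

```text
[624.39665221  -3.52397241  54.        ] [624.38329751  -3.96851602  52.        ]
```

Emit:
servo_tool:
  plan:
    - [[0,0,0],[-1.5,-2.5,10],91]
    - [[0,0,0],[0,0,40],91]
    - [[0,0,0],[0,0,40],91]
    - [[0,0,0],[0,0,40],91]
    - [[0,0,0],[0,0,30],91]
    - [[0,0,0],[0,0,20],91]
    - [[0,0,0],[0,0,15],91]
    - [[0,0,0],[0,0,10],91]
    - [[0,0,0],[0,0,0],91]
    - [[0,0,0],[0,0,0],91]

```text
time_s: 4.2
ee_pos: [623.0, -1.7, 23.2]
ee_rot: [-179.9, 0.1, -0.1]
force: [0.1, 0.5, 0.1]
gripper_width: 91.0
```

Emit:
servo_tool:
  plan:
    - [[0,0,0],[0.5,1.5,-4],91]
    - [[0,0,0],[0,0,0],91]
    - [[0,0,0],[0,0,0],66]
    - [[0,0,0],[0,0,0],64]
    - [[0,0,0],[0,0,0],62]
    - [[0,0,0],[0,0,0],62]
    - [[0,0,0],[0,0,0],62]
    - [[0,0,0],[0,0,-20],62]
    - [[0,0,0],[0,0,-20],62]
    - [[0,0,0],[0,0,0],62]

```text
time_s: 5.45
ee_pos: [624.0, -3.4, 69.2]
ee_rot: [-179.9, -0.0, -0.1]
force: [-0.0, 0.2, -1.8]
gripper_width: 68.5
```

Run:
```python
from h import *
print(env.state()['ee_pos'],env.state()['gripper_width'],env.state()['force']);grab('wrist','w2.png');grab('side','s2.png')
```

```text
[623.95887331  -3.39272679  69.22373523] 68.46379244242554 [-0.02063917  0.15425381 -1.7582594 ]
```

View pics/w2.png

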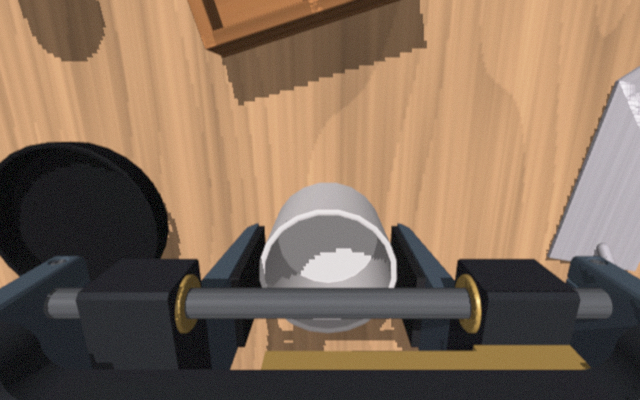

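View pics/s2.png

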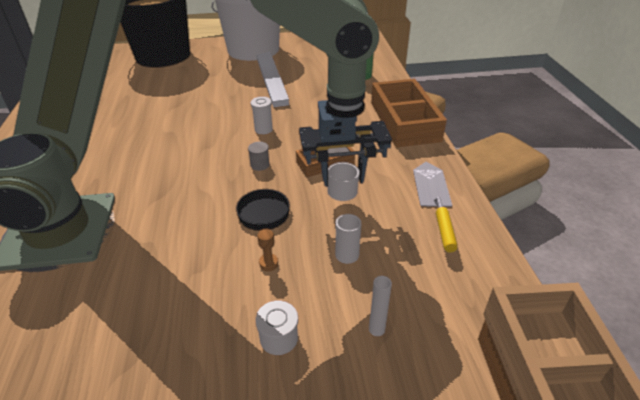

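Emit:
servo_tool:
  plan:
    - [[0,0,0],[-5,0,-15],62]
    - [[0,0,0],[-25,0,-20],62]
    - [[0,0,0],[-35,0,-5],62]
    - [[0,0,0],[-35,0,0],62]
    - [[0,0,0],[-30,0,0],62]
    - [[0,0,0],[-20,0,0],62]
    - [[0,0,0],[-12,0,0],62]
    - [[0,0,0],[-6,0,0],62]
    - [[0,0,0],[0,0,0],62]
    - [[0,0,0],[0,0,0],62]

```text
time_s: 6.8
ee_pos: [448.3, -3.2, 110.3]
ee_rot: [-179.9, 0.3, -0.1]
force: [-1.1, -0.6, -0.7]
gripper_width: 68.6
```

Run:
```python
from h import *
print(env.state()['ee_pos'],env.state()['gripper_width']);f=grab('wrist','w3.png');print(proj(f,(446,-5,22)))
```

```text
[448.28058218  -3.17075639 110.33959586] 68.60279878763761
(np.float64(324.321343206138), np.float64(205.77549086309446))
```

View pics/w3.png

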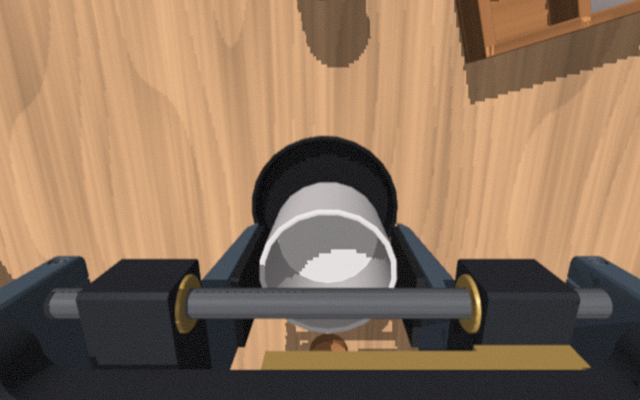

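The tray's outline spans columns 252–398 with its top at row 136, and the measure hangs in front of it. Checking those against the rim.

Run:
```python
from h import *
f=grab('wrist')
print(plane(f,(252,200),22)[:2],plane(f,(398,200),22)[:2],plane(f,(325,136),22)[:2])
```

```text
[3.87673415e+02 3.31043584e-02] [ 5.05363740e+02 -2.33357901e-01] [446.83779323  50.84417256]
```

Run:
```python
from h import *
f=grab('wrist'); g=f['pixels'].max(2)
print(g[125:150,325]); print(g[200,245:260],g[200,390:405])
for n,bx in (('scene',(300,180,365,225)),('side',(230,185,297,236))):
    f=grab(n); g=f['pixels'].max(2); x0,y0,x1,y1=bx
    m=np.zeros_like(g); m[y0:y1,x0:x1]=(g[y0:y1,x0:x1]<50)*255
    c=max(cv2.findContours(m,cv2.RETR_EXTERNAL,cv2.CHAIN_APPROX_NONE)[0],key=cv2.contourArea)
    print(n,cv2.boundingRect(c))
    # predicted bounding rect of tray for (446,y)
    t=np.linspace(0,6.283,100)
    for cy in (-5,-8,-11):
        P=np.array([proj(f,(446.5+60*np.cos(a),cy+60*np.sin(a),z)) for a in t for z in (0,22)])
        print(cy,P.min(0),P.max(0)-P.min(0))
```

```text
[220 219 220 219 219 222 221 220 220 212 175  97  50  37  28  24  14  21
  23  23  28  19  24  26  17]
[202 202 201 202 202 206 189 114  39  31  30  17  23  15   8] [ 21  17  25  29  30  34  55 126 187 206 206 208 208 212 216]
scene (308, 188, 48, 33)
-5 [307.59752373 185.8352139 ] [48.29207091 36.01826349]
-8 [306.48343255 185.6032852 ] [48.25240432 35.97188359]
-11 [305.37106503 185.37170079] [48.21280264 35.92560386]
side (237, 191, 52, 24)
-5 [236.02356187 187.17947734] [54.84502244 43.48709354]
-8 [236.0278525  187.99690543] [54.96491165 43.65037353]
-11 [236.0321623  188.81781736] [55.08532615 43.81467541]
```

Emit:
servo_tool:
  plan:
    - [[0,0,0],[-2,3,10],62]
    - [[0,0,0],[0,0,20],62]
    - [[0,0,0],[0,0,15],62]
    - [[0,0,0],[0,0,10],62]
    - [[0,0,0],[0,0,6],62]
    - [[0,0,0],[0,0,3],62]
    - [[0,0,0],[0,0,0],62]
    - [[0,0,0],[0,0,0],62]
    - [[0,0,0],[0,0,0],62]
    - [[0,0,0],[0,0,0],62]

```text
time_s: 8.3
ee_pos: [445.8, -6.8, 43.2]
ee_rot: [-179.9, 0.2, -0.1]
force: [0.4, -0.1, -1.1]
gripper_width: 68.7
```

Emit:
servo_tool:
  plan:
    - [[0,0,0],[0,0,4],62]
    - [[0,0,0],[0,0,2],62]
    - [[0,0,0],[0,0,2],62]
    - [[0,0,0],[0,0,1],62]
    - [[0,0,0],[0,0,1],62]
    - [[0,0,0],[0,0,0.5],62]
    - [[0,0,0],[0,0,0],62]
    - [[0,0,0],[0,0,0],62]
    - [[0,0,0],[0,0,0],62]
    - [[0,0,0],[0,0,0],62]

```text
time_s: 9.55
ee_pos: [445.8, -6.8, 34.6]
ee_rot: [-179.9, 0.2, -0.1]
force: [-0.4, -0.1, 1.7]
gripper_width: 68.5
```

Run:
```python
from h import *
print(env.state()['ee_pos'],env.state()['force'])
```

```text
[445.80302988  -6.78627742  34.61234341] [-0.38434541 -0.08186011  1.72372138]
```

Emit:
servo_tool:
  plan:
    - [[0,0,0],[0,0,0.5],62]
    - [[0,0,0],[0,0,0],70]
    - [[0,0,0],[0,0,0],80]
    - [[0,0,0],[0,0,0],91]
    - [[0,0,0],[0,0,0],91]
    - [[0,0,0],[0,0,-10],91]
    - [[0,0,0],[0,0,-30],91]
    - [[0,0,0],[0,0,-40],91]
    - [[0,0,0],[0,0,-40],91]
    - [[0,0,0],[0,0,-40],91]

```text
time_s: 10.8
ee_pos: [444.6, -7.0, 198.4]
ee_rot: [-179.9, 0.5, -0.1]
force: [0.3, -0.8, -0.6]
gripper_width: 91.2
```

Run:
```python
from h import *
print(env.state()['ee_pos'],env.state()['force']);f=grab('wrist','w4.png');print(proj(f,(446,-7,59)))
```

```text
[444.60868567  -6.97722355 198.43003129] [ 0.29954614 -0.83749078 -0.58014178]
(np.float64(329.46311695367694), np.float64(187.68480724127684))
```

View pics/w4.png

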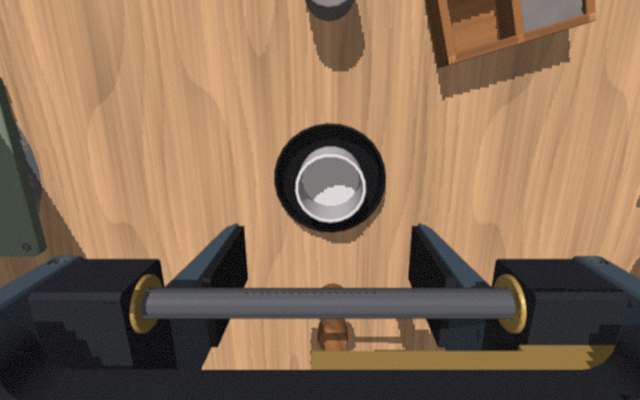

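The wide measure sits upright in the tray, rim centred at (330,188), about (446.6,-7). Next, the middle one.

Emit:
servo_tool:
  plan:
    - [[0,0,0],[15,15,-15],91]
    - [[0,0,0],[30,28,-15],91]
    - [[0,0,0],[30,28,0],91]
    - [[0,0,0],[30,28,0],91]
    - [[0,0,0],[25,22,0],91]
    - [[0,0,0],[15,14,0],91]
    - [[0,0,0],[8,8,0],91]
    - [[0,0,0],[4,3,0],91]
    - [[0,0,0],[0,0,0],91]
    - [[0,0,0],[0,0,0],91]

```text
time_s: 12.1
ee_pos: [608.3, -156.3, 242.1]
ee_rot: [-179.9, -0.6, 0.0]
force: [-0.6, -0.1, -0.7]
gripper_width: 91.1
```

Run:
```python
from h import *
print(env.state()['ee_pos'],env.state()['ee_rot']);f=grab('wrist','w5.png');print(proj(f,(605.7,-155,90)))
a=f['pixels'][110:260,230:430]; cv2.imwrite('pics/w5z.png',cv2.resize(a[...,::-1],None,fx=4,fy=4,interpolation=cv2.INTER_CUBIC))
```

```text
[ 608.26986497 -156.27675227  242.10009657] [-1.79921947e+02 -5.94451991e-01  4.40600229e-02]
(np.float64(322.5135073305379), np.float64(183.13879929707383))
```

View pics/w5z.png

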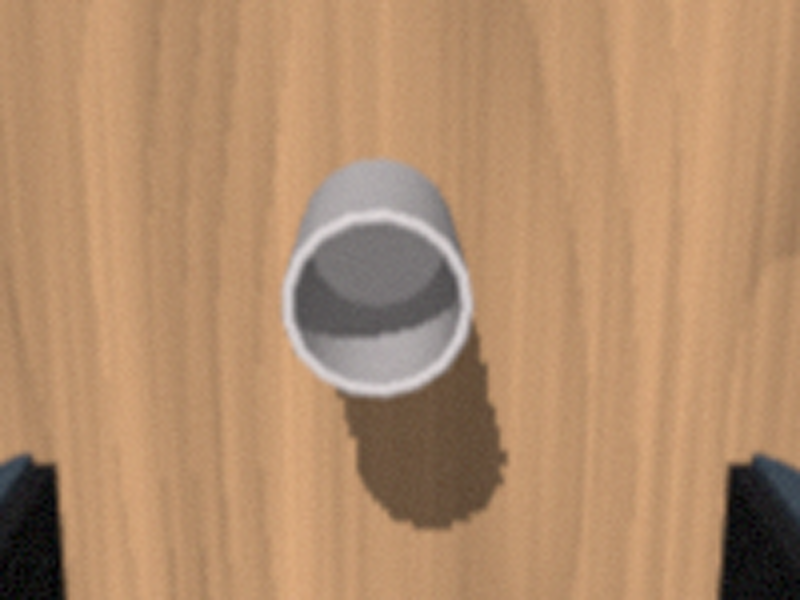

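Emit:
servo_tool:
  plan:
    - [[0,-0.6,0],[-1,0.5,10],91]
    - [[0,0,0],[0,0,30],91]
    - [[0,0,0],[0,0,35],91]
    - [[0,0,0],[0,0,35],91]
    - [[0,0,0],[0,0,30],91]
    - [[0,0,0],[0,0,15],91]
    - [[0,0,0],[0,0,10],91]
    - [[0,0,0],[0,0,5],91]
    - [[0,0,0],[0,0,0],91]
    - [[0,0,0],[0,0,0],91]

```text
time_s: 13.4
ee_pos: [607.3, -155.2, 67.6]
ee_rot: [-180.0, -0.1, 0.2]
force: [0.0, 0.3, -0.2]
gripper_width: 90.6
```

Emit:
servo_tool:
  plan:
    - [[0,0,0],[0,1.5,4],80]
    - [[0,0,0],[0,0,0],60]
    - [[0,0,0],[0,0,0],45]
    - [[0,0,0],[0,0,0],42]
    - [[0,0,0],[0,0,0],42]
    - [[0,0,0],[0,0,0],42]
    - [[0,0,0],[0,0,0],42]
    - [[0,0,0],[0,0,0],42]
    - [[0,0,0],[0,0,-5],42]
    - [[0,0,0],[0,0,0],42]

```text
time_s: 14.65
ee_pos: [608.0, -157.0, 69.9]
ee_rot: [180.0, -0.2, 0.2]
force: [-0.3, -0.1, -0.9]
gripper_width: 48.4
```

Run:
```python
from h import *
print(env.state()['ee_pos'],env.state()['force'],env.state()['ee_rot']);f=grab('wrist','w6.png')
```

```text
[ 607.97653271 -156.96389227   69.93480881] [-0.27439539 -0.14717966 -0.91737341] [ 1.79980780e+02 -2.46353170e-01  1.68410504e-01]
```

View pics/w6.png

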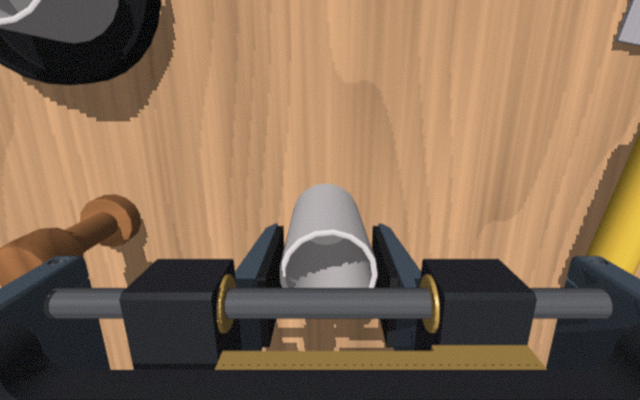

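Emit:
servo_tool:
  plan:
    - [[0,0,0],[0,0,-25],42]
    - [[0,0,0],[0,0,-40],42]
    - [[0,0,0],[-15,-14,-30],42]
    - [[0,0,0],[-30,-28,0],42]
    - [[0,0,0],[-30,-28,0],42]
    - [[0,0,0],[-30,-28,0],42]
    - [[0,0,0],[-25,-22,0],42]
    - [[0,0,0],[-15,-14,0],42]
    - [[0,0,0],[-8,-8,0],42]
    - [[0,0,0],[0,0,0],42]

```text
time_s: 15.95
ee_pos: [450.2, -11.7, 166.7]
ee_rot: [-180.0, -0.3, 0.1]
force: [0.7, -0.6, -1.6]
gripper_width: 48.3
```

Run:
```python
from h import *
print(env.state()['ee_pos'],env.state()['ee_rot'],env.state()['gripper_width'])
```

```text
[450.23074344 -11.71971754 166.71845343] [-1.79995703e+02 -3.24324010e-01  9.40639411e-02] 48.29651633956491
```

Emit:
servo_tool:
  plan:
    - [[0,0,0],[-3,-4,5],42]
    - [[0,0,0],[0,0,6],42]
    - [[0,0,0],[0,0,3],42]
    - [[0,0,0],[0,0,0],42]
    - [[0,0,0],[0,0,0],42]
    - [[0,0,0],[0,0,0],42]
    - [[0,0,0],[0,0,0],42]
    - [[0,0,0],[0,0,0],42]
    - [[0,0,0],[0,0,0],42]
    - [[0,0,0],[0,0,0],42]

```text
time_s: 17.2
ee_pos: [449.6, -8.9, 151.5]
ee_rot: [180.0, -0.4, -0.0]
force: [0.4, -0.5, -0.5]
gripper_width: 47.9
```

Run:
```python
from h import *
print(env.state()['ee_pos'],env.state()['ee_rot'],env.state()['gripper_width'])
im=[]
for n,(x,y) in (('scene',(260,120)),('side',(200,100)),('wrist',(240,140))):
    f=grab(n); im.append(cv2.resize(f['pixels'][y:y+150,x:x+150,::-1],None,fx=1.75,fy=1.75,interpolation=cv2.INTER_CUBIC))
cv2.imwrite('pics/m7.png',np.hstack(im))
```

```text
[449.56883835  -8.93597444 151.50041593] [ 1.79963239e+02 -3.94308953e-01 -7.63893557e-03] 47.88434217108205
```

View pics/m7.png

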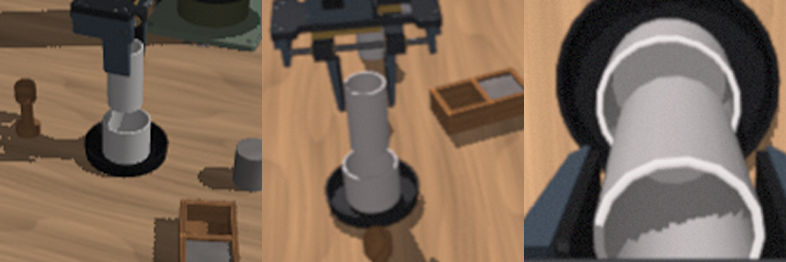

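The middle measure hangs upright just over the wide one, about 3 mm to the right in the wrist view. I'll correct that and lower it.

Emit:
servo_tool:
  plan:
    - [[0,0,0],[-3,-1.5,0],42]
    - [[0,0,0],[0,0,6],42]
    - [[0,0,0],[0,0,12],42]
    - [[0,0,0],[0,0,15],42]
    - [[0,0,0],[0,0,12],42]
    - [[0,0,0],[0,0,8],42]
    - [[0,0,0],[0,0,5],42]
    - [[0,0,0],[0,0,3],42]
    - [[0,0,0],[0,0,0],42]
    - [[0,0,0],[0,0,0],42]

```text
time_s: 18.6
ee_pos: [446.7, -7.3, 86.1]
ee_rot: [180.0, -0.4, -0.0]
force: [-0.0, 1.0, -1.1]
gripper_width: 48.0
```

Emit:
servo_tool:
  plan:
    - [[0,0,0],[0,0,3],42]
    - [[0,0,0],[0,0,2],42]
    - [[0,0,0],[0,0,1],42]
    - [[0,0,0],[0,0,1],42]
    - [[0,0,0],[0,0,0.5],42]
    - [[0,0,0],[0,0,0.5],42]
    - [[0,0,0],[0,0,0],42]
    - [[0,0,0],[0,0,0],42]
    - [[0,0,0],[0,0,0],42]
    - [[0,0,0],[0,0,0],42]

```text
time_s: 19.85
ee_pos: [447.2, -7.4, 78.2]
ee_rot: [180.0, -0.5, -0.0]
force: [-0.0, -0.0, -1.5]
gripper_width: 48.2
```

Emit:
servo_tool:
  plan:
    - [[0,0,0],[0,0,0.7],42]
    - [[0,0,0],[0,0,0.5],42]
    - [[0,0,0],[0,0,0],42]
    - [[0,0,0],[0,0,0],42]
    - [[0,0,0],[0,0,0],42]
    - [[0,0,0],[0,0,0],42]
    - [[0,0,0],[0,0,0],42]
    - [[0,0,0],[0,0,0],42]
    - [[0,0,0],[0,0,0],42]
    - [[0,0,0],[0,0,0],42]

```text
time_s: 21.1
ee_pos: [447.3, -7.4, 77.6]
ee_rot: [180.0, -0.5, -0.0]
force: [0.4, 0.0, 0.8]
gripper_width: 48.1
```

Run:
```python
from h import *
print(env.state()['ee_pos'],env.state()['force'])
im=[]
for n,(x,y) in (('scene',(260,120)),('side',(200,100)),('wrist',(240,140))):
    f=grab(n); im.append(cv2.resize(f['pixels'][y:y+150,x:x+150,::-1],None,fx=1.75,fy=1.75,interpolation=cv2.INTER_CUBIC))
cv2.imwrite('pics/m8.png',np.hstack(im))
```

```text
[447.27157688  -7.35243088  77.59401291] [0.38677996 0.03760421 0.76849188]
```

View pics/m8.png

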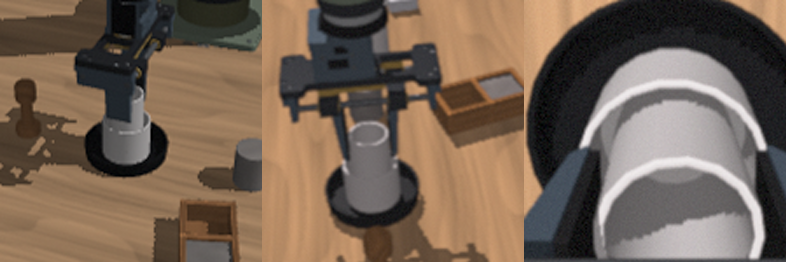

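The middle measure is down inside the wide one and the force has changed sign, so it's touching the floor. I'll release it and lift.

Emit:
servo_tool:
  plan:
    - [[0,0,0],[0,0,0.3],44]
    - [[0,0,0],[0,0,0],52]
    - [[0,0,0],[0,0,0],65]
    - [[0,0,0],[0,0,0],80]
    - [[0,0,0],[0,0,0],80]
    - [[0,0,0],[0,0,-8],80]
    - [[0,0,0],[0,0,-30],80]
    - [[0,0,0],[0,0,-40],80]
    - [[0,0,0],[0,0,-40],80]
    - [[0,0,0],[0,0,-30],80]

```text
time_s: 22.5
ee_pos: [444.8, -7.2, 229.2]
ee_rot: [180.0, -0.2, -0.0]
force: [0.2, 0.1, -0.3]
gripper_width: 80.1
```

Run:
```python
from h import *
print(env.state()['ee_pos'],env.state()['ee_rot']);f=grab('wrist','w9.png');print(proj(f,(447,-7.4,103)))
a=f['pixels'][110:260,230:430]; cv2.imwrite('pics/w9z.png',cv2.resize(a[...,::-1],None,fx=4,fy=4,interpolation=cv2.INTER_CUBIC))
```

```text
[444.76933311  -7.20603003 229.22752263] [ 1.79973199e+02 -2.25132900e-01 -8.20101872e-03]
(np.float64(328.5401699907705), np.float64(191.19634858001402))
```

View pics/w9z.png

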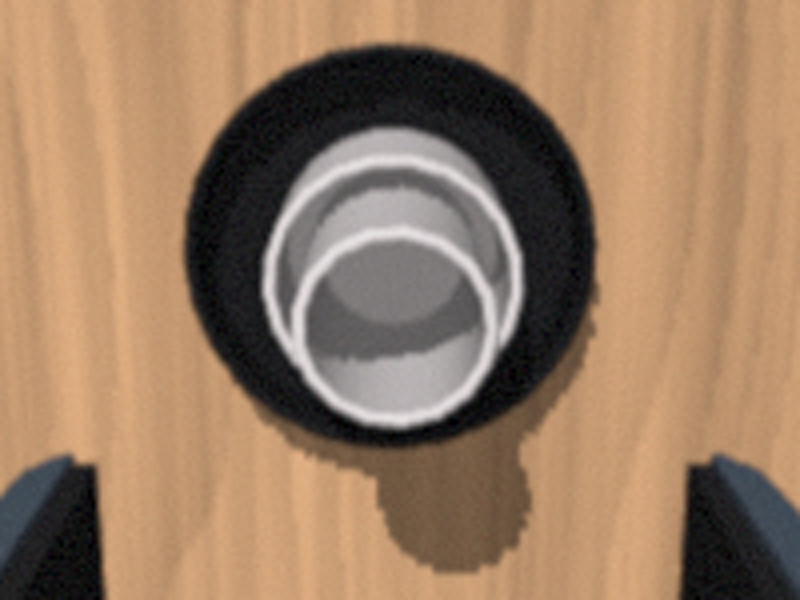

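The middle measure is nested: its rim centre is at (329,192), so about (447.4,-7.6,103). Now the slim tube.

Emit:
servo_tool:
  plan:
    - [[0,0,0],[12,20,-10],80]
    - [[0,0,0],[25,45,-10],80]
    - [[0,0,0],[27,50,0],80]
    - [[0,0,0],[27,50,0],80]
    - [[0,0,0],[27,50,0],80]
    - [[0,0,0],[25,45,0],80]
    - [[0,0,0],[18,35,0],80]
    - [[0,0,0],[8,15,0],80]
    - [[0,0,0],[0,0,0],80]
    - [[0,0,0],[0,0,0],80]

```text
time_s: 23.8
ee_pos: [621.0, -326.0, 260.7]
ee_rot: [-180.0, -1.1, 0.1]
force: [-0.2, 0.4, 0.2]
gripper_width: 79.8
```

Run:
```python
from h import *
print(env.state()['ee_pos'],env.state()['ee_rot']);f=grab('wrist','w10.png');print(proj(f,(623.8,-333.3,126)))
a=f['pixels'][110:260,230:430]; cv2.imwrite('pics/w10z.png',cv2.resize(a[...,::-1],None,fx=4,fy=4,interpolation=cv2.INTER_CUBIC))
```

```text
[ 620.99703628 -326.00535038  260.72050144] [-1.79997055e+02 -1.11178051e+00  1.11130730e-01]
(np.float64(326.89870030979984), np.float64(196.08796418863437))
```

View pics/w10z.png

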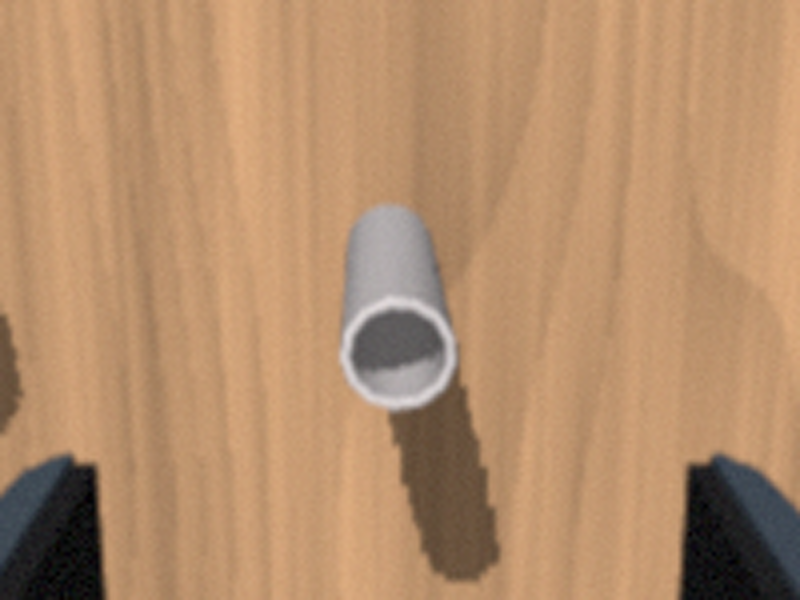

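Emit:
servo_tool:
  plan:
    - [[0,-1.1,0],[4.5,8,5],80]
    - [[0,0,0],[0,0,25],80]
    - [[0,0,0],[0,0,30],80]
    - [[0,0,0],[0,0,30],80]
    - [[0,0,0],[0,0,30],80]
    - [[0,0,0],[0,0,20],80]
    - [[0,0,0],[0,0,10],80]
    - [[0,0,0],[0,0,5],80]
    - [[0,0,0],[0,0,0],80]
    - [[0,0,0],[0,0,0],80]

```text
time_s: 25.1
ee_pos: [628.9, -332.4, 104.2]
ee_rot: [179.8, -0.1, 0.5]
force: [-0.1, -0.0, 0.4]
gripper_width: 80.3
```

Emit:
servo_tool:
  plan:
    - [[0,0,0.5],[-3,2.3,5],80]
    - [[0,0,0],[0,0,0],60]
    - [[0,0,0],[0,0,0],40]
    - [[0,0,0],[0,0,0],24]
    - [[0,0,0],[0,0,0],22]
    - [[0,0,0],[0,0,0],22]
    - [[0,0,0],[0,0,0],22]
    - [[0,0,0],[0,0,0],22]
    - [[0,0,0],[0,0,0],22]
    - [[0,0,0],[0,0,0],22]

```text
time_s: 26.35
ee_pos: [626.3, -335.4, 100.7]
ee_rot: [179.7, -0.2, -0.1]
force: [0.5, 0.5, -0.5]
gripper_width: 27.6
```

Run:
```python
from h import *
print(env.state()['ee_pos'],env.state()['force'],env.state()['ee_rot'],env.state()['gripper_width']);f=grab('wrist','w11.png')
```

```text
[ 626.26714033 -335.40170677  100.65245734] [ 0.49486507  0.52883759 -0.50540474] [ 1.79683477e+02 -2.47679492e-01 -7.04961731e-02] 27.6093063825271
```

View pics/w11.png

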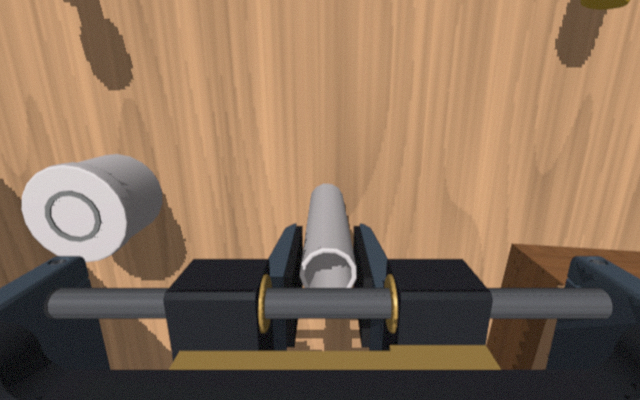

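Emit:
servo_tool:
  plan:
    - [[0,0,0],[0,0,-15],22]
    - [[0,0,0],[0,0,-35],22]
    - [[0,0,0],[0,0,-40],22]
    - [[0,0,0],[0,0,-30],22]
    - [[0,0,0],[-8,-16,-12],22]
    - [[0,0,0],[-20,-36,0],22]
    - [[0,0,0],[-24,-45,0],22]
    - [[0,0,0],[-24,-45,0],22]
    - [[0,0,0],[-24,-45,0],22]
    - [[0,0,0],[-24,-45,0],22]

```text
time_s: 27.65
ee_pos: [494.4, -92.8, 236.1]
ee_rot: [179.9, -0.1, -0.3]
force: [0.8, 1.1, 0.2]
gripper_width: 27.7
```

Run:
```python
from h import *
print(env.state()['ee_pos'],env.state()['force'],env.state()['ee_rot'],env.state()['gripper_width'])
```

```text
[494.35875567 -92.77978351 236.11617168] [0.84066902 1.12015999 0.21482252] [ 1.79902384e+02 -1.31781431e-01 -2.67709075e-01] 27.659921656080556
```

Emit:
servo_tool:
  plan:
    - [[0,0,0],[-15,-25,0],22]
    - [[0,0,0],[-12,-22,0],22]
    - [[0,0,0],[-8,-15,0],22]
    - [[0,0,0],[-4,-8,0],22]
    - [[0,0,0],[-2,-3,0],22]
    - [[0,0,0],[0,0,0],22]
    - [[0,0,0],[0,0,0],22]
    - [[0,0,0],[0,0,0],22]
    - [[0,0,0],[0,0,0],22]
    - [[0,0,0],[0,0,0],22]

```text
time_s: 28.9
ee_pos: [446.3, -13.7, 234.8]
ee_rot: [180.0, 0.1, -0.1]
force: [0.1, 1.3, -0.9]
gripper_width: 27.4
```

Run:
```python
from h import *
print(env.state()['ee_pos'],env.state()['force'],env.state()['ee_rot'],env.state()['gripper_width'])
im=[]
for n,(x,y) in (('scene',(260,90)),('side',(200,70)),('wrist',(240,140))):
    f=grab(n); im.append(cv2.resize(f['pixels'][y:y+150,x:x+150,::-1],None,fx=1.75,fy=1.75,interpolation=cv2.INTER_CUBIC))
cv2.imwrite('pics/m12.png',np.hstack(im))
```

```text
[446.2504014  -13.73674205 234.8450843 ] [ 0.10190025  1.25903592 -0.92075521] [ 1.79956545e+02  8.78413228e-02 -9.59187171e-02] 27.415014819664997
```

View pics/m12.png

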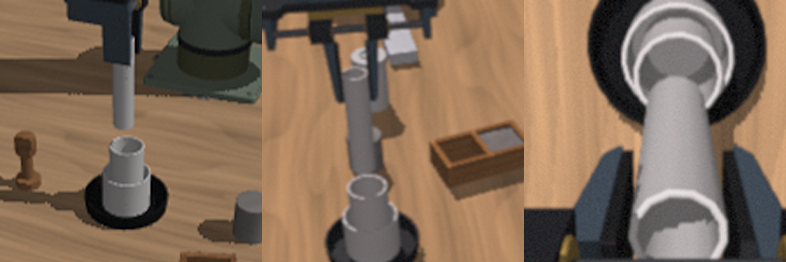

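Emit:
servo_tool:
  plan:
    - [[0,0,0],[1,-6,0],22]
    - [[0,0,0],[0,0,6],22]
    - [[0,0,0],[0,0,4],22]
    - [[0,0,0],[0,0,0],22]
    - [[0,0,0],[0,0,0],22]
    - [[0,0,0],[0,0,0],22]
    - [[0,0,0],[0,0,0],22]
    - [[0,0,0],[0,0,0],22]
    - [[0,0,0],[0,0,0],22]
    - [[0,0,0],[0,0,0],22]

```text
time_s: 30.3
ee_pos: [447.3, -7.2, 224.3]
ee_rot: [180.0, 0.1, -0.1]
force: [-0.0, 0.1, -1.0]
gripper_width: 27.2
```

Run:
```python
from h import *
print(env.state()['ee_pos'],env.state()['force'],env.state()['ee_rot'],env.state()['gripper_width'])
im=[]
for n,(x,y) in (('scene',(260,90)),('side',(200,70)),('wrist',(240,140))):
    f=grab(n); im.append(cv2.resize(f['pixels'][y:y+150,x:x+150,::-1],None,fx=1.75,fy=1.75,interpolation=cv2.INTER_CUBIC))
cv2.imwrite('pics/m13.png',np.hstack(im))
```

```text
[447.26192919  -7.15567823 224.28132762] [-0.0135512   0.06403827 -1.00988592] [ 1.79956371e+02  6.75487637e-02 -7.34841951e-02] 27.16974878176199
```

View pics/m13.png

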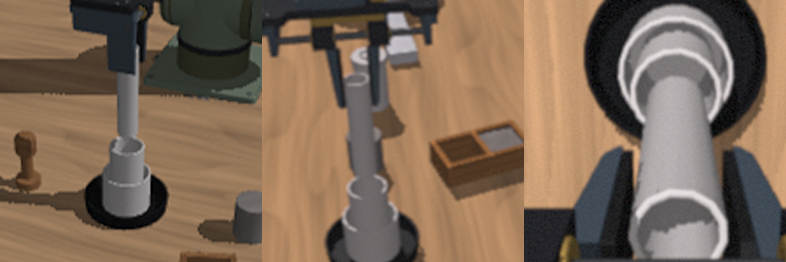

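The tube hangs centred over the middle measure in all three views. Lowering.

Emit:
servo_tool:
  plan:
    - [[0,0,0],[0,0,6],22]
    - [[0,0,0],[0,0,10],22]
    - [[0,0,0],[0,0,12],22]
    - [[0,0,0],[0,0,14],22]
    - [[0,0,0],[0,0,14],22]
    - [[0,0,0],[0,0,12],22]
    - [[0,0,0],[0,0,10],22]
    - [[0,0,0],[0,0,6],22]
    - [[0,0,0],[0,0,3],22]
    - [[0,0,0],[0,0,0],22]

```text
time_s: 31.7
ee_pos: [446.0, -7.2, 130.0]
ee_rot: [180.0, 0.3, -0.1]
force: [0.1, -0.6, -0.5]
gripper_width: 27.3
```

Emit:
servo_tool:
  plan:
    - [[0,0,0],[1,0,3],22]
    - [[0,0,0],[0,0,2],22]
    - [[0,0,0],[0,0,1.5],22]
    - [[0,0,0],[0,0,0.5],22]
    - [[0,0,0],[0,0,0],22]
    - [[0,0,0],[0,0,0],22]
    - [[0,0,0],[0,0,0],22]
    - [[0,0,0],[0,0,0],22]
    - [[0,0,0],[0,0,0],22]
    - [[0,0,0],[0,0,0],22]

```text
time_s: 32.95
ee_pos: [447.8, -7.2, 123.5]
ee_rot: [180.0, 0.1, -0.1]
force: [-0.2, 0.1, -0.3]
gripper_width: 27.6
```

Emit:
servo_tool:
  plan:
    - [[0,0,0],[0,0,1],22]
    - [[0,0,0],[0,0,0.5],22]
    - [[0,0,0],[0,0,0],22]
    - [[0,0,0],[0,0,0],22]
    - [[0,0,0],[0,0,0],22]
    - [[0,0,0],[0,0,0],22]
    - [[0,0,0],[0,0,0],22]
    - [[0,0,0],[0,0,0],22]
    - [[0,0,0],[0,0,0],22]
    - [[0,0,0],[0,0,0],22]

```text
time_s: 34.2
ee_pos: [447.8, -7.2, 121.9]
ee_rot: [180.0, 0.1, -0.1]
force: [-0.2, 0.2, -0.7]
gripper_width: 27.6
```

Run:
```python
from h import *
print(env.state()['ee_pos'],env.state()['force'])
im=[]
for n,(x,y) in (('scene',(260,90)),('side',(200,70)),('wrist',(240,140))):
    f=grab(n); im.append(cv2.resize(f['pixels'][y:y+150,x:x+150,::-1],None,fx=1.75,fy=1.75,interpolation=cv2.INTER_CUBIC))
cv2.imwrite('pics/m14.png',np.hstack(im))
```

```text
[447.82823482  -7.1824081  121.94603149] [-0.23185503  0.22215284 -0.74323079]
```

View pics/m14.png

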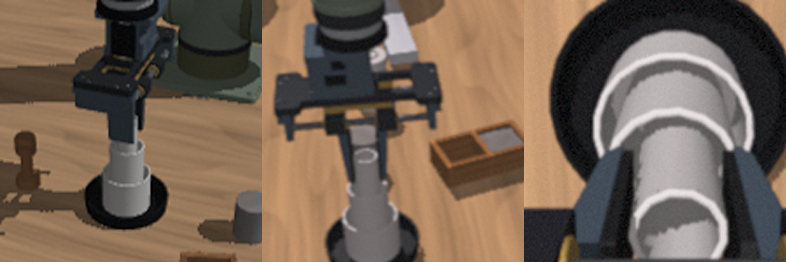

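One more small step down to find contact.

Emit:
servo_tool:
  plan:
    - [[0,0,0],[0,0,0.8],22]
    - [[0,0,0],[0,0,0.3],22]
    - [[0,0,0],[0,0,0],22]
    - [[0,0,0],[0,0,0],22]
    - [[0,0,0],[0,0,0],22]
    - [[0,0,0],[0,0,0],22]
    - [[0,0,0],[0,0,0],22]
    - [[0,0,0],[0,0,0],22]
    - [[0,0,0],[0,0,0],22]
    - [[0,0,0],[0,0,0],22]

```text
time_s: 35.6
ee_pos: [448.0, -7.2, 121.6]
ee_rot: [180.0, 0.1, -0.1]
force: [-1.0, -0.3, 2.6]
gripper_width: 27.8
```

Emit:
servo_tool:
  plan:
    - [[0,0,0],[0,0,0],28]
    - [[0,0,0],[0,0,0],35]
    - [[0,0,0],[0,0,0],50]
    - [[0,0,0],[0,0,0],65]
    - [[0,0,0],[0,0,0],65]
    - [[0,0,0],[0,0,-8],65]
    - [[0,0,0],[0,0,-30],65]
    - [[0,0,0],[0,0,-40],65]
    - [[0,0,0],[0,0,-30],65]
    - [[0,0,0],[0,0,-10],65]

```text
time_s: 36.85
ee_pos: [447.8, -7.1, 243.6]
ee_rot: [180.0, 0.1, -0.1]
force: [-0.2, 0.3, -0.7]
gripper_width: 64.8
```

Run:
```python
from h import *
print(env.state()['ee_pos'],env.state()['ee_rot'])
im=[]
for n,(x,y) in (('scene',(260,90)),('side',(200,70)),('wrist',(240,110))):
    f=grab(n); im.append(cv2.resize(f['pixels'][y:y+150,x:x+150,::-1],None,fx=1.75,fy=1.75,interpolation=cv2.INTER_CUBIC))
cv2.imwrite('pics/m15.png',np.hstack(im))
```

```text
[447.81862441  -7.09265229 243.57212204] [ 1.79961291e+02  1.28353704e-01 -7.47642210e-02]
```

View pics/m15.png

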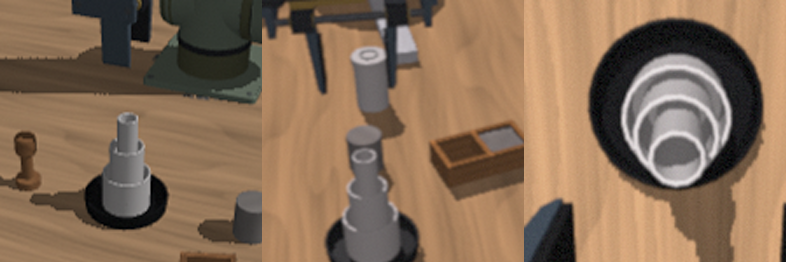

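All three measures stand nested and upright. Next, the tamper.

Emit:
servo_tool:
  plan:
    - [[0,0,0],[0,15,0],80]
    - [[0,0,0],[0,25,0],80]
    - [[0,0,0],[0,30,0],80]
    - [[0,0,0],[0,30,0],80]
    - [[0,0,0],[0,22,0],80]
    - [[0,0,0],[0,12,0],80]
    - [[0,0,0],[0,6,0],80]
    - [[0,0,0],[0,2,0],80]
    - [[0,0,0],[0,0,0],80]
    - [[0,0,0],[0,0,0],80]

```text
time_s: 38.25
ee_pos: [441.3, -156.0, 232.1]
ee_rot: [-179.8, 1.4, -0.0]
force: [0.4, 0.3, -0.0]
gripper_width: 80.0
```

Run:
```python
from h import *
print(env.state()['ee_pos'],env.state()['ee_rot']);f=grab('wrist','w16.png');print(proj(f,(447.9,-158,86)))
a=f['pixels'][110:260,230:430]; cv2.imwrite('pics/w16z.png',cv2.resize(a[...,::-1],None,fx=4,fy=4,interpolation=cv2.INTER_CUBIC))
```

```text
[ 441.30698365 -155.95798772  232.11420571] [-1.79840267e+02  1.41593120e+00 -1.06982891e-02]
(np.float64(337.1441024940011), np.float64(188.1456941380811))
```

View pics/w16z.png

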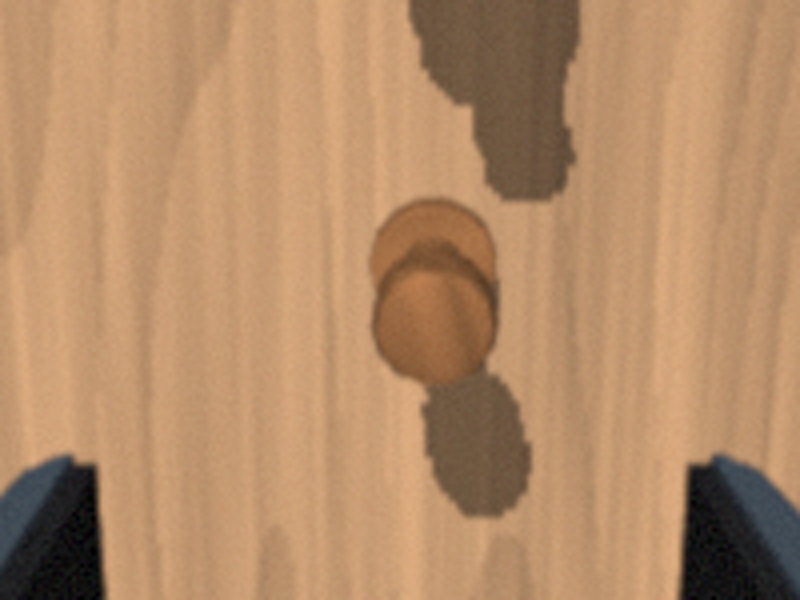

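Emit:
servo_tool:
  plan:
    - [[0,1.4,0],[7,4,0],80]
    - [[0,0,0],[0,0,25],80]
    - [[0,0,0],[0,0,35],80]
    - [[0,0,0],[0,0,35],80]
    - [[0,0,0],[0,0,30],80]
    - [[0,0,0],[0,0,20],80]
    - [[0,0,0],[0,0,15],80]
    - [[0,0,0],[0,0,6],80]
    - [[0,0,0],[0,0,0],80]
    - [[0,0,0],[0,0,0],80]

```text
time_s: 39.55
ee_pos: [455.0, -161.0, 64.0]
ee_rot: [179.9, -0.9, 0.1]
force: [-0.0, -0.5, 0.6]
gripper_width: 79.9
```

Run:
```python
from h import *
print(env.state()['ee_pos'],env.state()['ee_rot']);f=grab('wrist','w17.png');print(proj(f,(449,-160,86)))
```

```text
[ 455.03924952 -160.98908349   63.97513714] [ 1.79934486e+02 -9.18381660e-01  1.17373808e-01]
(np.float64(314.8082021066845), np.float64(268.6991195906004))
```

View pics/w17.png

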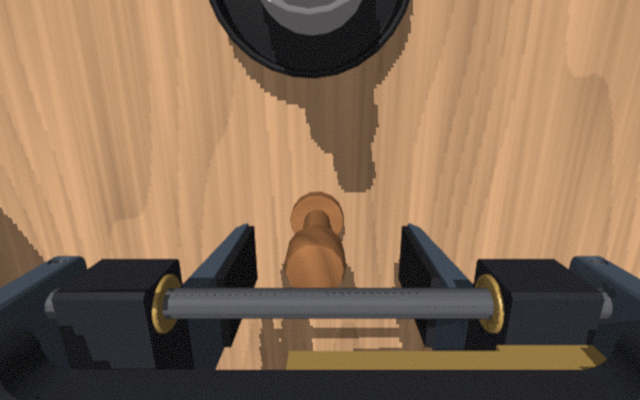

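Emit:
servo_tool:
  plan:
    - [[0,-0.9,0],[-5.5,-0.5,4],80]
    - [[0,0,0],[0,0,4],80]
    - [[0,0,0],[0,0,1.5],80]
    - [[0,0,0],[0,0,0],80]
    - [[0,0,0],[0,0,0],80]
    - [[0,0,0],[0,0,0],80]
    - [[0,0,0],[0,0,0],80]
    - [[0,0,0],[0,0,0],80]
    - [[0,0,0],[0,0,0],80]
    - [[0,0,0],[0,0,0],80]

```text
time_s: 40.85
ee_pos: [450.0, -160.8, 54.8]
ee_rot: [179.9, -0.1, 0.1]
force: [0.5, 0.5, 0.6]
gripper_width: 80.0
```

Emit:
servo_tool:
  plan:
    - [[0,0,0],[-0.6,0,0],60]
    - [[0,0,0],[0,0,0],40]
    - [[0,0,0],[0,0,0],30]
    - [[0,0,0],[0,0,0],26]
    - [[0,0,0],[0,0,0],26]
    - [[0,0,0],[0,0,0],26]
    - [[0,0,0],[0,0,0],26]
    - [[0,0,0],[0,0,0],26]
    - [[0,0,0],[0,0,0],26]
    - [[0,0,0],[0,0,0],26]
  squeeze: 20

```text
time_s: 42.1
ee_pos: [449.2, -160.7, 54.8]
ee_rot: [179.9, -0.1, 0.1]
force: [0.2, -0.2, -0.1]
gripper_width: 31.5
```

Run:
```python
from h import *
print(env.state()['ee_pos'],env.state()['ee_rot'],env.state()['gripper_width'])
```

```text
[ 449.22509809 -160.73814389   54.7815862 ] [ 1.79884862e+02 -8.14136286e-02  1.16964931e-01] 31.474556597418914
```

Emit:
servo_tool:
  plan:
    - [[0,0,0],[0,0,-15],26]
    - [[0,0,0],[0,0,-35],26]
    - [[0,0,0],[0,0,-45],26]
    - [[0,0,0],[10,-10,-45],26]
    - [[0,0,0],[18,-30,-25],26]
    - [[0,0,0],[20,-45,0],26]
    - [[0,0,0],[20,-45,0],26]
    - [[0,0,0],[20,-45,0],26]
    - [[0,0,0],[18,-45,0],26]
    - [[0,0,0],[15,-35,0],26]

```text
time_s: 43.35
ee_pos: [571.6, 100.4, 223.0]
ee_rot: [179.9, 0.1, -0.2]
force: [-0.0, -0.3, -1.3]
gripper_width: 31.1
```

Run:
```python
from h import *
print(env.state()['ee_pos'],env.state()['ee_rot'],env.state()['gripper_width']);f=grab('wrist','w18.png');print(f['eye'])
```

```text
[571.61917478 100.35933068 223.03730678] [ 1.79944163e+02  9.19101262e-02 -2.24899348e-01] 31.090719209162692
[572.72379213 181.71055384 393.39270707]
```

View pics/w18.png

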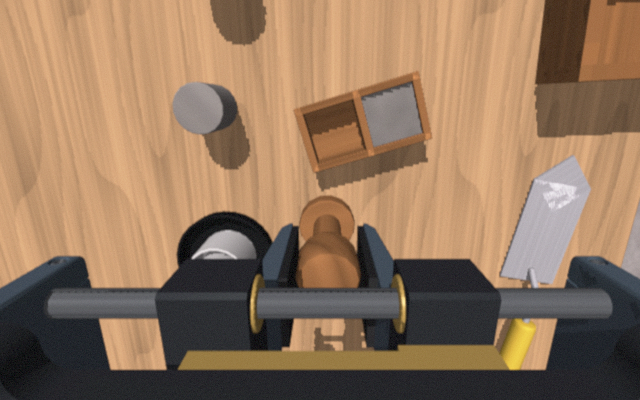

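The wrist view shows the box whole, with its empty bay left (335,135), its mortar bay right (392,115) and the tamper held below. Enlarging for the corners.

Run:
```python
from h import *
f=grab('wrist')
a=f['pixels'][60:185,280:445]; cv2.imwrite('pics/w18z.png',cv2.resize(a[...,::-1],None,fx=4.6,fy=4.6,interpolation=cv2.INTER_CUBIC))
```

```text
(no output)
```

View pics/w18z.png

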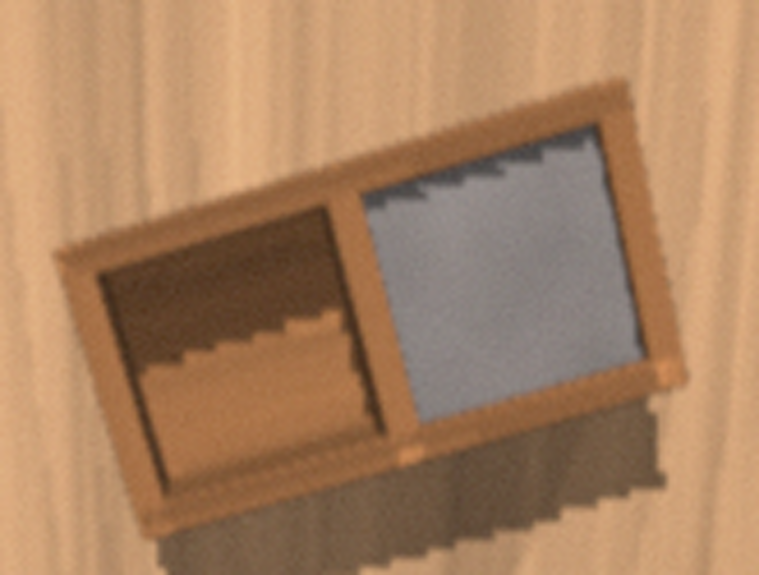

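Run:
```python
from h import *
f=grab('wrist'); s=grab('scene'); d=grab('side')
c=lambda p:(p[0]/4.6+280-.4,p[1]/4.6+60-.4)
I=[(100,272),(326,208),(386,435),(165,494)]; O=[(58,255),(628,82),(686,383),(150,533)]
for L in (I,O):
    P=np.array([plane(f,c(p),36)[:2] for p in L]); print(P.round(1).tolist(),P.mean(0), [np.linalg.norm(P[i]-P[i-1]).round(1) for i in range(4)])
print(env.state()['ee_pos'])
# height: same outer corners triangulated with scene/side views
for p,q,r in (((58,255),(710,262),(206,66)),((150,533),(617,262),(233,98)),((686,383),(616,383),(363,62))):
    print(tri((f,c(p)),(s,(q[0]/2.9+149.7,q[1]/2.9+144.7)),(d,(r[0]/2.7+219.7,r[1]/2.7+129.7))))
```

```text
[[546.0, 163.3], [596.7, 177.0], [611.5, 126.3], [560.0, 112.5]] [578.54580744 144.77547468] [np.float64(52.7), np.float64(52.5), np.float64(52.9), np.float64(53.3)]
[[536.7, 167.0], [662.0, 203.2], [680.1, 138.1], [556.3, 103.2]] [608.78519435 152.87387072] [np.float64(66.8), np.float64(130.4), np.float64(67.6), np.float64(128.6)]
[570.82512565  98.05461636 222.97066986]
(array([535.14863215, 169.71381297,  28.84158336]), [3.1, 5.8, 3.3])
(array([556.07523906, 105.53565031,  32.20775011]), [3.1, 2.9, 1.6])
(array([680.06183237, 141.33877079,  33.661404  ]), [3.6, 3.2, 1.1])
```

Emit:
servo_tool:
  plan:
    - [[0,0,0],[3,-15,0],26]
    - [[0,0,0],[3,-15,10],26]
    - [[0,0,0],[1,-10,20],26]
    - [[0,0,0],[0,-4,25],26]
    - [[0,0,0],[0,0,20],26]
    - [[0,0,0],[0,0,15],26]
    - [[0,0,0],[0,0,8],26]
    - [[0,0,0],[0,0,3],26]
    - [[0,0,0],[0,0,0],26]
    - [[0,0,0],[0,0,0],26]

```text
time_s: 44.85
ee_pos: [578.5, 144.6, 117.8]
ee_rot: [180.0, 0.0, -0.5]
force: [0.0, 0.5, -0.2]
gripper_width: 31.5
```

Run:
```python
from h import *
p=env.state()['ee_pos'];print(p,env.state()['ee_rot'],env.state()['gripper_width']);f=grab('wrist','w19.png')
print(proj(f,(p[0],p[1],p[2]-41)),proj(f,(578.7,144.6,36)))
```

```text
[578.54882289 144.60315542 117.82858215] [ 1.79998490e+02  1.51833113e-02 -5.20597392e-01] 31.459250212431442
(np.float64(326.5362233584433), np.float64(224.43610766009448)) (np.float64(326.8110377541245), np.float64(205.8686574308201))
```

View pics/w19.png

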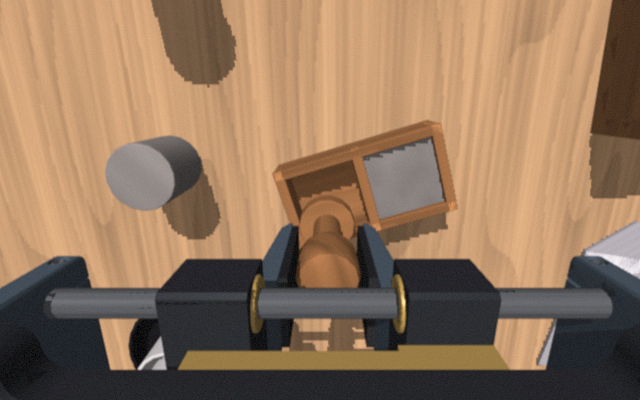

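Run:
```python
from h import *
f=grab('wrist')
a,b,c=[plane(f,p,36)[:2] for p in ((277,174),(440,122),(457,205))]
ctr=(a+c)/2; u=(b-a)/np.linalg.norm(b-a); print(a,b,c,ctr,ctr-31*u)
im=f['pixels'][110:250,260:470]; cv2.imwrite('pics/w19z.png',cv2.resize(im[...,::-1],None,fx=3.7,fy=3.7,interpolation=cv2.INTER_CUBIC))
```

```text
[540.79761628 170.72099793] [662.64715693 208.34963578] [681.60144584 144.13195915] [611.19953106 157.42647854] [581.57972193 148.27951693]
```

View pics/w19z.png

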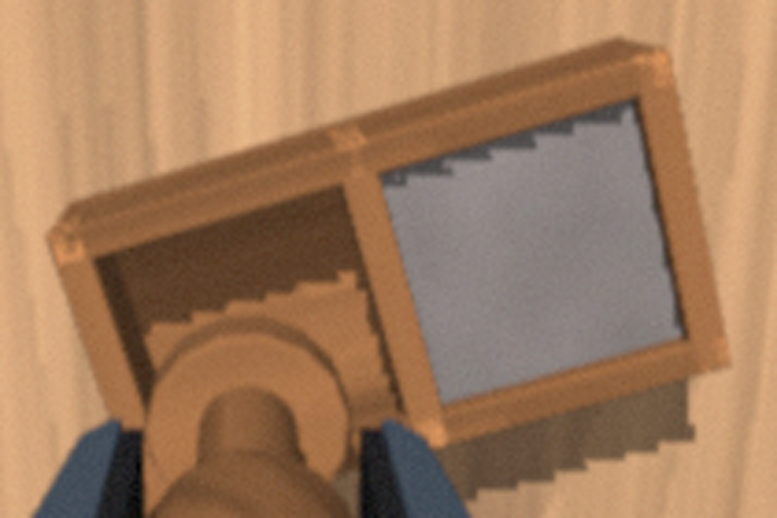

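Run:
```python
from h import *
f=grab('wrist')
q=lambda p:(p[0]/3.7+260-.4,p[1]/3.7+110-.4)
a,b,c=[plane(f,q(p),36)[:2] for p in ((50,233),(666,50),(730,364))]
ctr=(a+c)/2; u=(b-a)/np.linalg.norm(b-a); print(a,b,c,ctr,ctr-31*u)
P=[plane(f,q(p),36)[:2] for p in ((93,256),(345,185))]; m=(P[0]+P[1])/2; n=np.array([u[1],-u[0]]);print(P,m+27*n)
print(plane(f,q((247,428)),env.state()['ee_pos'][2]-41))
```

```text
[537.79914429 171.86790825] [662.30737306 207.54625233] [681.65094791 141.66732523] [609.7250461  156.76761674] [579.92442365 148.22812604]
[array([546.47304657, 166.88452874]), array([598.81949502, 181.21399695])] [580.08389172 148.093882  ]
[578.37547684 143.94780649  76.71636806]
```

Emit:
servo_tool:
  plan:
    - [[0,0,0],[1,-3,5],26]
    - [[0,0,0],[0,0,7],26]
    - [[0,0,0],[0,0,6],26]
    - [[0,0,0],[0,0,2],26]
    - [[0,0,0],[0,0,0],26]
    - [[0,0,0],[0,0,0],26]
    - [[0,0,0],[0,0,0],26]
    - [[0,0,0],[0,0,0],26]
    - [[0,0,0],[0,0,0],26]
    - [[0,0,0],[0,0,0],26]

```text
time_s: 46.25
ee_pos: [579.7, 147.8, 96.7]
ee_rot: [-180.0, -0.0, -0.5]
force: [-0.2, 0.3, -1.8]
gripper_width: 31.8
```

Run:
```python
from h import *
p=env.state()['ee_pos'];print(p,env.state()['ee_rot'])
im=[]
for n,(x,y) in (('scene',(320,190)),('side',(275,90)),('wrist',(270,130))):
    f=grab(n); im.append(cv2.resize(f['pixels'][y:y+110,x:x+110,::-1],None,fx=2.4,fy=2.4,interpolation=cv2.INTER_CUBIC))
cv2.imwrite('pics/m20.png',np.hstack(im))
```

```text
[579.72739133 147.76873612  96.73400059] [-1.79995972e+02 -1.77775391e-02 -5.20994335e-01]
```

View pics/m20.png

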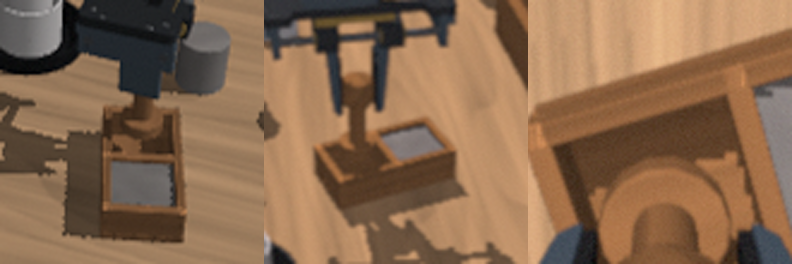

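Run:
```python
from h import *
f=grab('wrist')
q=lambda p:((p[0]-528)/2.4+270-.3,p[1]/2.4+130-.3)
P=[plane(f,q(p),36)[:2] for p in ((554,146),(728,93))]; u=P[1]-P[0]; L=np.linalg.norm(u);u/=L; n=np.array([u[1],-u[0]]);print(P,L,(P[0]+P[1])/2+27*n)
print(plane(f,q((664,220)),env.state()['ee_pos'][2]-41))
im=f['pixels'][130:260,250:400]; cv2.imwrite('pics/w20z.png',cv2.resize(im[...,::-1],None,fx=4.5,fy=4.5,interpolation=cv2.INTER_CUBIC))
```

```text
[array([547.09264101, 166.47726168]), array([598.66397024, 181.9032657 ])] 53.82902190324123 [580.61580658 148.3226956 ]
[579.64032264 150.00024307  55.67662269]
```

View pics/w20z.png

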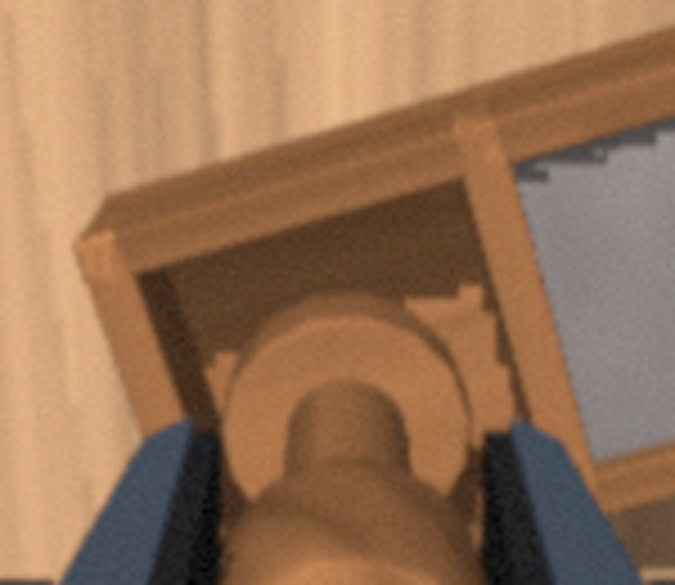

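The foot is centred over the empty bay to within about 2 mm. Lowering.

Emit:
servo_tool:
  plan:
    - [[0,0,0],[0.7,0,3],26]
    - [[0,0,0],[0,0,5],26]
    - [[0,0,0],[0,0,7],26]
    - [[0,0,0],[0,0,7],26]
    - [[0,0,0],[0,0,5],26]
    - [[0,0,0],[0,0,3],26]
    - [[0,0,0],[0,0,1],26]
    - [[0,0,0],[0,0,0],26]
    - [[0,0,0],[0,0,0],26]
    - [[0,0,0],[0,0,0],26]

```text
time_s: 47.7
ee_pos: [580.4, 147.7, 63.2]
ee_rot: [180.0, 0.0, -0.5]
force: [1.1, 0.3, -1.0]
gripper_width: 31.6
```

Emit:
servo_tool:
  plan:
    - [[0,0,0],[0,0,1],26]
    - [[0,0,0],[0,0,0.8],26]
    - [[0,0,0],[0,0,0.5],26]
    - [[0,0,0],[0,0,0],26]
    - [[0,0,0],[0,0,0],26]
    - [[0,0,0],[0,0,0],26]
    - [[0,0,0],[0,0,0],26]
    - [[0,0,0],[0,0,0],26]
    - [[0,0,0],[0,0,0],26]
    - [[0,0,0],[0,0,0],26]

```text
time_s: 48.95
ee_pos: [580.5, 147.8, 61.0]
ee_rot: [-180.0, -0.0, -0.5]
force: [0.1, -0.5, -1.2]
gripper_width: 31.5
```

Emit:
servo_tool:
  plan:
    - [[0,0,0],[0,0,0.6],26]
    - [[0,0,0],[0,0,0.4],26]
    - [[0,0,0],[0,0,0],26]
    - [[0,0,0],[0,0,0],26]
    - [[0,0,0],[0,0,0],26]
    - [[0,0,0],[0,0,0],26]
    - [[0,0,0],[0,0,0],26]
    - [[0,0,0],[0,0,0],26]
    - [[0,0,0],[0,0,0],26]
    - [[0,0,0],[0,0,0],26]

```text
time_s: 50.2
ee_pos: [580.6, 147.8, 60.8]
ee_rot: [-180.0, -0.0, -0.5]
force: [0.4, -0.5, 0.8]
gripper_width: 31.9
```

Contact. Releasing and lifting.

Emit:
servo_tool:
  plan:
    - [[0,0,0],[0,0,0],32]
    - [[0,0,0],[0,0,0],40]
    - [[0,0,0],[0,0,0],55]
    - [[0,0,0],[0,0,0],70]
    - [[0,0,0],[0,0,0],70]
    - [[0,0,0],[0,0,-8],70]
    - [[0,0,0],[0,0,-30],70]
    - [[0,0,0],[0,0,-40],70]
    - [[0,0,0],[0,0,-40],70]
    - [[0,0,0],[0,0,-30],70]

```text
time_s: 51.45
ee_pos: [579.6, 147.5, 212.3]
ee_rot: [180.0, 0.2, -0.5]
force: [0.2, -0.1, -1.0]
gripper_width: 69.9
```

Run:
```python
from h import *
print(env.state()['ee_pos'],env.state()['force'])
for n in ('scene','side','wrist'): grab(n,n+'_end.png')
a=cv2.imread('pics/scene_end.png')[130:290,150:500]; b=cv2.imread('pics/side_end.png')[80:350,220:420]; c=cv2.imread('pics/wrist_end.png')[100:300,150:450]
h=340; r=lambda x:cv2.resize(x,None,fx=h/x.shape[0],fy=h/x.shape[0],interpolation=cv2.INTER_CUBIC)
cv2.imwrite('pics/end1.png',r(a)); cv2.imwrite('pics/end2.png',np.hstack([r(b),r(c)]))
```

```text
[579.59138562 147.54496454 212.33638101] [ 0.18818549 -0.13278567 -0.96414496]
```

View pics/end1.png

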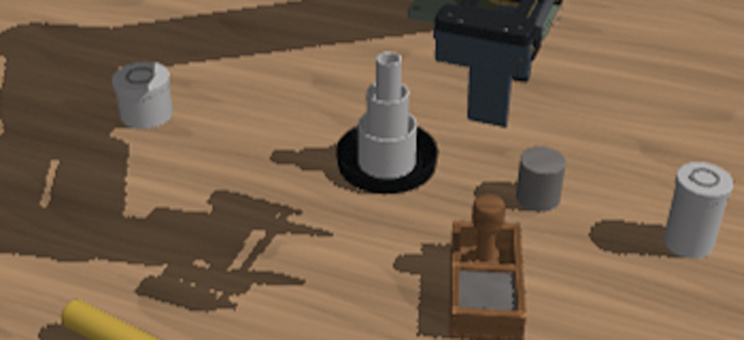

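View pics/end2.png

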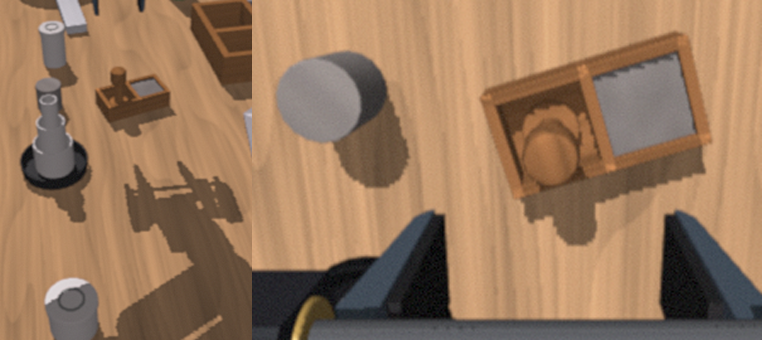

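The three measures stand nested in the tray, the tamper stands upright in the empty bay, and the two pots and the mortar cylinder are where they were. The gripper is clear, so I'm handing in.

Run:
```python
from h import *
print(env.job_done(), env.state()['time_s'])
```

```text
the job is handed in; nothing more can be done
the job is handed in; nothing more can be done
```

The kit is packed and handed in at about 51.5 s of robot time. I nested the wide, middle and slim measures in the tray in that order, letting go of each before fetching the next. Then I stood the tamper, foot down, in the empty bay of the mould box.

**Final check:** the last pictures from all three cameras show the stack upright in the tray and the tamper upright in its bay. The gripper was about 150 mm above its last release point. The two lidded pots and the mortar cylinder look unmoved, though I judged that by eye and did not measure them again. The forces I read between moves stayed below about 3 N.

**Where measurements disagreed:**
- **Tray centre:** the views differed by up to about 5 mm in y. I used -7 mm, with about 20 mm of clearance around the wide measure.
- **Bay centre:** the views differed by about 4 mm in y. I settled this by checking the tamper's foot against the bay in the wrist picture just before lowering it.
- **Heights:** heights triangulated from the two fixed cameras came out 1 to 5 mm below the text for the pots, knob and box top. For the tray rim I got 13 mm against 22 mm, because I had picked the middle of its outline instead of the rim. I used the text's heights to turn single-view pixels into positions, and felt for contact when placing.

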